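Draw down the propagator's high vent flap with the hooked vent pole

TASK

Air the seedlings: take the hooked vent pole from its rest, slip its hook sideways into the eye of the propagator's high vent flap, which is sprung shut, and gently draw the flap down until you feel it go over its stay and meet the stop. Then, with the flap held open by the stay, unhook and lay the pole back in its rest, hook end towards the propagator as it was. Do not force the flap past its stop or let it fly or slam; touch the propagator with the pole only and leave the trays and everything else undisturbed.

Things in the scene. Friction and masses are not known exactly. Their poses are not given: they have to be found in the camera images.
- propagator: Table-top propagator: white base, aluminium posts, clear panels, white roof; 260 deep (x) x 320 wide (y) x 380 mm high, fixed. Origin: centre of its underside; front faces its own -x, z up. The upper front is the vent flap: white frame, clear pane, 260 wide x 155 high, 10 mm thick, about 0.3 kg. The head rail above it (z 338 to 360 mm) is flush with the front (x -130 mm).
- flap (a joint): Flap angle (rad): 0 shut (upright); hinged below, its top comes out and down. A spring draws it shut all the way (1 to 3 N at the eye). Before the open stop the stay's roller has to be drawn over a hump, from 0.29 to 0.07 short of the stop, with 4 to 9 N at the eye; then the load drops, the flap meets its firm stop and is held. The stay is adjustable: the stop may be anywhere from 0.40 to 0.80 rad.
- eye (a point): Centre of the steel eye on the flap's top rail, mid width. The ring stands upright, its hole looks sideways along the hinge line; hole 12 mm in diameter, wire 5 mm. The centre is 22 mm out from the flap's face, 149 mm from the hinge line (shut: 34 mm before, 145 mm above it). It tears out if the pole bears on flap or propagator with over 20 N.
- flap_hinge (a point): A point on the flap's hinge line at mid width, 180 mm above the table, 130 mm in front of the propagator's origin. The hinge line runs along the propagator's y.
- pole: Vent pole, 310 mm long, 0.22 kg. Origin: centre of its black square grip (100 long, 22 x 22 mm), its balance point; x along the pole to the hook end, z up as it lies. Shaft 12 mm square, x -130 to +120; a 15 mm round ferrule to +134 carries a 6 mm rod that goes on to x +165 mm and there turns square to the side (the pole's -y): this 24 mm finger with rounded end is the hook.
- hook (a point): Middle of the hook's finger: 165 mm along the pole's x, 13 mm to its -y, on the shaft's axis height. The finger (6 mm thick) runs along the pole's y.
- hook_tip (a point): End of the hook's finger (centre of its round end, 3 mm radius): 165 mm along the pole's x, 24 mm to its -y.
- pole_rest: Rest of the pole, fixed: plywood base 210 x 80 x 12 mm, two grey saddles 12 mm thick, 78 mm either side of the middle along x. Each has an upright slot 16 mm wide, flaring to about 38 mm at its top (72 mm above the table). Origin: centre of underside, x along the lying pole to the hook end. In it the pole's origin lies 51 mm straight above this one (within 4 mm along), axes parallel.
- grain_tray: White tray of seed grain, 120 (x) x 165 (y) x 60 mm, heavy, below the flap; origin centre of underside.
- seedling_tray: White tray of grass seedlings, same size, tips up to 150 mm above the table; below the flap beside the other; origin centre of underside.
- strainer: Grey and white pump strainer, 115 mm long, 35 mm thick, lying on the grain; origin centre of underside.
- pump_a: Black diaphragm pump, 140 x 120 x 65 mm; origin centre of underside, x along the motor.
- pump_b: Second pump, alike.
- seed_jar: Glass jar 68 mm in diameter, 100 mm high; origin centre of underside.
- nutrient_bottle: White bottle 64 mm in diameter, 170 mm high; origin centre of underside.
- trowel: Hand trowel 255 mm long lying along its x; origin on the underside at the neck.
- sensor_case: Blue plastic case 120 x 80 x 45 mm; origin centre of underside.

How it is judged:
By the outcome, as a careful person would: the job done as asked, in the order asked, and still so for the second after the job is handed in, with the robot touching nothing.
It also fails if it takes over 72 s, if anything falls off the work surface, if the arm or the gripper's body presses on something with over 40 N, if the wrist force passes 120 N, or if a joint passes its speed limit or range.

ROBOT

A 7-joint arm with a two-finger parallel gripper is mounted at the origin on the work surface. World frame = base frame: x ahead of the robot, y to its left, z up, the work surface at z = 0. Lengths are in mm, angles in rad, forces in N, time in s.
With the tool pointing down it reaches from about 425 to 950 mm from the base axis. Payload 16.7 kg.
Tool frame: the origin (TCP) lies at the very end of the fingers, on their centre line; the grasp point (between the pads) lies 19 mm behind it; z points along the fingers, y is the line along which they close (so a half turn about z gives the same grasp; the last joint's range is limited). The gripper opens to 94 mm and grips with 3 to 60 N. Pads are 16 mm wide; open, the fingers measure 119 mm over their backs; the gripper's body (75 mm by 177 mm) begins 78 mm behind the grasp point.
Start: joints at [-1.484, 0.426, 0.074, 1.606, -0.034, 1.111, -0.067], TCP at [157.701, 656.281, 205.467] pointing down, gripper open.
Joint ranges: [-2.85, 2.85], [-0.5, 2.14], [-1.23, 1.37], [0.21, 2.46], [-1.02, 4.16], [0.16, 2.05], [-2.73, 2.73]. Speed limits (rad/s): [1.89, 1.89, 2.39, 2.39, 3.01, 3.01, 3.01].

INTERFACE

Orientations are given as a unit quaternion [x, y, z, w].
In Python, from cell import arm, vision gives the robot as it stands.
- The arm moves only by the tool move_arm, never from a script. Its argument "rows" is a list that holds one entry, the list of rows, each a list of 7 numbers: the closure, from 0 (fully open) to 1 (shut), then the shift along the tool's x, y, z in m, then the turn, a rotation vector about the tool's x, y, z in degrees. A call has 1 to 10 rows; each row shifts and turns the commanded pose from where the row before left it, along the tool's axes as they then stand; what a row does not reach is not made up. A row lasts 1/10 s, in which the tool goes at most 50 mm and 8.59 degrees, less where a joint would pass 70% of its speed; a pose out of reach is approached as far as the arm can. A call is refused whole if a number of a shift passes 0.05 or a number of a turn 8.59, either way. A call with a gripper value outside its range is refused whole. The fingers move at their own pace and stop on an object; the grip force is fixed at half the most. Time passes only in rows, so rows that do not move let the fingers close. It gives the time, the measured TCP pose, the force, the opening and the grip force at its end, in the units of the state.
- arm.state(): the state, without advancing time (a new reading comes with each control period).
- vision.snapshot(name): name is "scene" or "top" or "wrist"; returns the picture (400x640x3 uint8, red, green, blue); there is no depth.
- vision.camera_info(name): a dict with "fov_y" (degrees; the focal length in pixels is half the picture's height over the tangent of half this angle, whatever the lens; pixels are square), "cx", "cy" (the principal point, pixels), "R" (3x3) and "t" (3): a world point X has camera coordinates R X + t; the wrist camera has in their place "mount" (4x4, takes a point from camera to tool coordinates, whose origin is the TCP and whose axes are the flange's). Camera axes: x right, y down, z forward; pixel columns grow to the right and rows downward; lengths in mm; the calibration is good to about 2 mm. A picture is of the moment at which its call begins: read the wrist's pose just before it. camera_info takes no time and is no camera call.
- arm.sign_off(): hands the job in; it is judged then, once.
The state is a dict: "time": time; "joint_positions": joint angles; "joint_vel": joint speeds; "effort": joint torques, N m; "position": TCP position; "ee_rot": TCP orientation; "contact_force": force on the tool from outside, world axes, zero at the start; "torque": the same for the moment, N m; "width": opening from 0.0 (shut) to 1.0 (fully open); "finger_force": force on a finger pad.
Only numpy, scipy, OpenCV 4.12 (cv2) and the standard library are available. Lean on these libraries where they do the work, as an engineer would, in place of code of your own. Each camera call takes 0.05 s, during which the arm holds its last target. There are 200 camera calls.

## Working session

There is one attempt and no reset: what is moved stays moved. The work goes in short steps, Python scripts to look and compute and a tool call to move; the robot and the scene stay as the last step left them, time stands still between calls to the robot, and variables do not carry over. Pictures are saved under pics/ and viewed, at most 10 in all, crops included, and the job is handed in when it is done.

Besides the shell and the picture viewer there is one more tool, called after "Request:" in YAML: its name, and indented under it one key for each argument. move_arm: Moves the arm, as the interface text tells. Its arguments: {"type":"object","properties":{"rows":{"type":"array","items":{"type":"array","items":{"type":"array","items":{"type":"number"}}}}},"required":["rows"]}

```bash
ls; mkdir -p pics; python3 - <<'E'
from cell import arm, vision
import cv2, numpy as np
np.set_printoptions(precision=4,suppress=True)
s=arm.state(); print({k:np.round(v,3) for k,v in s.items()})
for n in ["scene","top","wrist"]:
    im=vision.snapshot(n); cv2.imwrite(f"pics/{n}0.png",im[:,:,::-1]); print(n,vision.camera_info(n))
E
```

```text
pics
{'time': np.float64(0.0), 'joint_positions': array([-1.485,  0.427,  0.074,  1.607, -0.034,  1.111, -0.067]), 'joint_vel': array([ 0.   , -0.002,  0.001,  0.001,  0.001, -0.   , -0.001]), 'effort': array([  0.002, -93.582,   3.668, -45.418,  -0.049,   0.02 ,   0.   ]), 'position': array([157.58 , 655.897, 204.793]), 'ee_rot': array([ 0.118,  0.993, -0.001, -0.   ]), 'contact_force': array([-0.411,  0.147, -0.307]), 'torque': array([0.052, 0.003, 0.014]), 'finger_force': np.float64(0.0), 'width': np.float64(1.0)}
scene {'fov_y': 53.23142032474391, 'cx': 319.987596464942, 'cy': 201.21651138193184, 'R': array([[-0.8157,  0.5784, -0.001 ],
       [ 0.5493,  0.7741, -0.3145],
       [-0.1811, -0.2571, -0.9492]]), 't': array([ 481.1012, -168.1014, 1589.2423])}
top {'fov_y': 48.88410128618404, 'cx': 319.4977673825821, 'cy': 198.60731332449404, 'R': array([[-0.0085, -0.9998, -0.019 ],
       [-0.981 ,  0.012 , -0.1934],
       [ 0.1936,  0.017 , -0.9809]]), 't': array([ -55.7438,  558.0783, 1651.6172])}
wrist {'fov_y': 64.84321423873357, 'cx': 315.40246588422076, 'cy': 193.716135351968, 'mount': array([[  -0.0017,   -0.9608,   -0.2772,   81.535 ],
       [   1.    ,   -0.0015,   -0.001 ,   -0.4556],
       [   0.0005,   -0.2772,    0.9608, -179.4285],
       [   0.    ,    0.    ,    0.    ,    1.    ]])}
```

View pics/scene0.png

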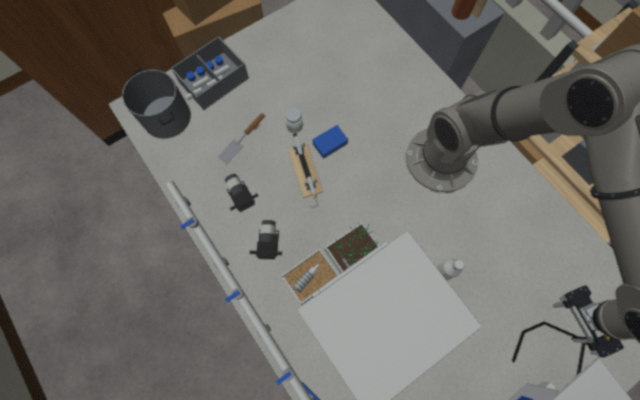

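View pics/top0.png

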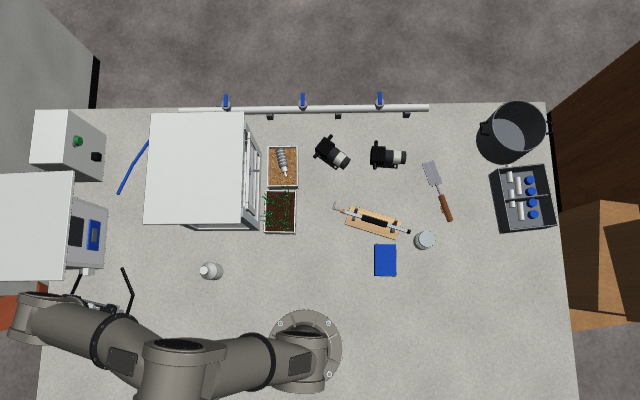

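The top view shows the propagator at left (roof corners about (155,112), (243,112), (240,222), (145,222)) with its front facing image right (world -y). The pole rest is at about (372,220), with the hook at about (335,205). The scene view shows the rest at about (305,170). I'll zoom in on both.

```bash
cat > h.py <<'E'
import numpy as np, cv2
from cell import arm, vision
from scipy.spatial.transform import Rotation as Ro
np.set_printoptions(precision=4,suppress=True)
def cam(n,s=None):
    i=vision.camera_info(n); f=200/np.tan(np.radians(i['fov_y']/2))
    if n=='wrist':
        s=s or arm.state(); M=np.array(i['mount']); Rt=Ro.from_quat(s['ee_rot']).as_matrix()
        Rw=Rt@M[:3,:3]; c=Rt@M[:3,3]+s['position']
    else:
        R=np.array(i['R']); Rw=R.T; c=-R.T@np.array(i['t'])
    return f,i['cx'],i['cy'],Rw,c
def ray(C,p):
    f,cx,cy,R,c=C; d=R@np.array([(p[0]-cx)/f,(p[1]-cy)/f,1]); return c,d/np.linalg.norm(d)
def onz(C,p,z):
    c,d=ray(C,p); return c+d*(z-c[2])/d[2]
def two(C1,p1,C2,p2):
    a,d=ray(C1,p1); b,e=ray(C2,p2)
    k=np.linalg.lstsq(np.c_[d,-e],b-a,rcond=None)[0]; P=a+d*k[0];Q=b+e*k[1]
    return (P+Q)/2,np.linalg.norm(P-Q)
def proj(C,X):
    f,cx,cy,R,c=C; q=R.T@(np.array(X)-c); return np.array([cx+f*q[0]/q[2],cy+f*q[1]/q[2]])
E
python3 - <<'E'
import cv2,numpy as np
t=cv2.imread('pics/top0.png');s=cv2.imread('pics/scene0.png')
a=cv2.resize(t[130:260,220:420],None,fx=4,fy=4,interpolation=cv2.INTER_CUBIC)
cv2.imwrite('pics/a.png',a)
b=cv2.resize(s[130:330,270:430],None,fx=3,fy=3,interpolation=cv2.INTER_CUBIC); cv2.imwrite('pics/b.png',b)
from h import *
T=cam('top');S=cam('scene')
for p in [(155,112),(243,112),(240,222),(145,222)]: print('top',onz(T,p,380))
for p in [(301,307),(409,234),(480,326),(363,410)]: print('scene',onz(S,p,380))
for p in [(335,205),(410,232),(372,220)]: print('pole',onz(T,p,51))
E
```

```text
top [788.4634 468.5628 380.    ]
top [783.7616 179.6574 380.    ]
top [422.2487 179.854  380.    ]
top [425.5695 476.5482 380.    ]
scene [776.0734 177.6599 380.    ]
scene [421.8344 189.2747 380.    ]
scene [427.1876 483.133  380.    ]
scene [790.3688 463.5466 380.    ]
pole [ 532.1126 -121.2322   51.    ]
pole [ 424.145 -405.267   51.   ]
pole [ 471.9265 -262.2321   51.    ]
```

View pics/a.png

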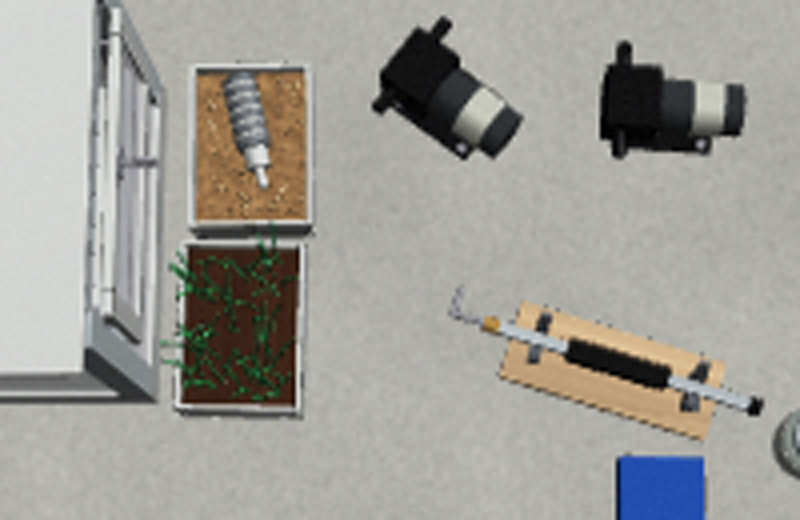

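View pics/b.png

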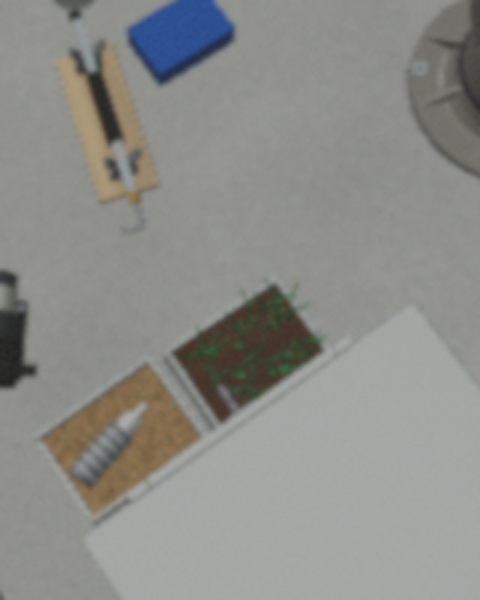

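Crop a: the eye is edge-on at crop (118–158,162), the grip is centred near (618,363), and the hook finger is at (455,300). Crop b shows the eye near (228,400).

```bash
python3 - <<'E'
from h import *
T=cam('top');S=cam('scene')
t=cv2.imread('pics/top0.png');s=cv2.imread('pics/scene0.png')
for im,(x0,x1,y0,y1) in ((t,(355,395,205,235)),(s,(285,320,145,185))):
    m=(im[y0:y1,x0:x1].max(2)<45).astype(np.uint8)
    n,l,st,c=cv2.connectedComponentsWithStats(m); k=1+np.argmax(st[1:,4]); print(st[k],c[k]+[x0,y0])
    ys,xs=np.where(l==k); v=cv2.fitLine(np.c_[xs,ys].astype(np.float32),2,0,.01,.01).ravel(); print(v[:2])
    if im is t: pt=c[k]+[x0,y0]
    else: ps=c[k]+[x0,y0]
print('grip',two(T,pt,S,ps))
f=lambda x,y:(220+(x+.5)/4-.5,130+(y+.5)/4-.5); g=lambda x,y:(270+(x+.5)/3-.5,130+(y+.5)/3-.5)
print('eye out end',two(T,f(158,162),S,g(219,387)),'base',two(T,f(120,162),S,g(236,412)))
print('eye mid z325',onz(T,f(148,162),325),onz(S,g(224,395),325))
print('hook corner',onz(T,f(455,315),51),'tip',onz(T,f(459,289),51),onz(S,g(140,228),51),onz(S,g(124,231),51),two(T,f(455,315),S,g(142,226)))
print('tail', onz(T,f(757,406),51))
# propagator post foot? flap front: rail front lower edges
print('body front', onz(T,f(158,398),0), onz(T,f(0,400),0))
E
```

```text
[  7  10  25  12 136] [373.8603 220.9706]
[0.9574 0.2887]
[16 11  8 19 31] [304.1613 164.5484]
[0.3106 0.9505]
grip (array([ 468.6159, -270.522 ,   58.7921]), np.float64(5.290693055273347))
eye out end (array([603.1883, 132.2264, 322.1793]), np.float64(0.9257878540001399)) base (array([603.7485, 162.0938, 324.5609]), np.float64(3.7874027481367594))
eye mid z325 [602.2911 140.4362 325.    ] [604.5179 141.0414 325.    ]
hook corner [ 518.9365 -114.7548   51.    ] tip [ 544.4461 -119.0001   51.    ] [ 525.5527 -113.8356   51.    ] [ 543.8457 -122.0644   51.    ] (array([ 520.4969, -115.4984,   44.8117]), np.float64(1.6161049095309044))
tail [ 427.5392 -401.1556   51.    ]
body front [447.9534 179.4123   0.    ] [447.6684 336.3577   0.    ]
```

Request:
move_arm:
  rows:
    - [[0,0,0,-0.05,0,0,0],[0,0,0,-0.05,0,0,0],[0,0,0,-0.05,0,0,0],[0,0,0,-0.05,0,0,0],[0,0,0,-0.05,0,0,0],[0,0,0,-0.05,0,0,0],[0,0,0,-0.05,0,0,0],[0,0,0,-0.02,0,0,0],[0,-0.05,0,0,0,0,4.3],[0,-0.05,0,0,0,0,4.3]]

```text
time: 1.15
position: [253.9, 629.8, 575.3]
ee_rot: [0.192, 0.981, 0.0, -0.0]
contact_force: [0.7, 1.1, 0.2]
width: 1.0
finger_force: 0.0
```

Request:
move_arm:
  rows:
    - [[0,-0.05,0,0,0,0,4.3],[0,-0.05,0,0,0,0,4.3],[0,-0.05,0,0,0,0,4.3],[0,-0.05,0,0,0,0,4.3],[0,-0.05,0,0,0,0,4.3],[0,-0.05,0,0,0,0,4.3],[0,-0.05,0,0,0,0,4.3],[0,-0.05,0,0,0,0,4.3],[0,-0.05,0,0,0,0,4.3],[0,-0.05,0,0,0,0,4.3]]

```text
time: 2.15
position: [621.0, 304.2, 574.8]
ee_rot: [0.539, 0.842, -0.0, -0.0]
contact_force: [0.9, 0.5, 0.9]
width: 1.001
finger_force: 0.0
```

Request:
move_arm:
  rows:
    - [[0,-0.025,-0.043,0,0,0,0],[0,-0.025,-0.043,0,0,0,0],[0,-0.025,-0.043,0,0,0,0],[0,-0.025,-0.043,0,0,0,0],[0,-0.025,-0.043,0,0,0,0],[0,-0.025,-0.043,0,0,0,0],[0,0,0,0.05,0,0,8.3],[0,0,0,0.05,0,0,8.3],[0,0,0,0.05,0,0,8.3],[0,0,0,0,0,0,0]]

```text
time: 3.15
position: [446.2, 60.3, 420.4]
ee_rot: [0.708, 0.706, -0.004, -0.002]
contact_force: [-0.5, 0.1, 0.3]
width: 1.0
finger_force: 0.0
```

```bash
python3 - <<'E'
from h import *
import json
s=arm.state(); im=vision.snapshot('wrist'); cv2.imwrite('pics/w1.png',im[:,:,::-1])
json.dump({k:np.array(s[k]).tolist() for k in('position','ee_rot','time','joint_positions')},open('w1.json','w')); print(open('w1.json').read())
print(proj(cam('wrist',s),[603,142,325]))
E
```

```text
{"position": [446.16522342239205, 60.33633366205975, 420.4244154635225], "ee_rot": [0.7082159236580698, 0.7059831311310567, -0.0038981405393715574, -0.0016818251607776929], "time": 3.15, "joint_positions": [-0.7515602339474312, -0.11449733492296138, 0.42794949386048753, 1.7711891816977934, 0.048041478563490406, 1.483244099240082, -0.33385179046332775]}
[505.4329 100.0788]
```

Request:
move_arm:
  rows:
    - [[0,0,0.05,0,0,0,0],[0,0,0.05,0,0,0,0],[0,0,0.05,0,0,0,0],[0,0,0.05,0,0,0,0],[0,0,0.05,0,0,0,0],[0,0,0.05,0,0,0,0],[0,0,0,0,0,0,0],[0,0,0,0,0,0,0]]

```text
time: 4.0
position: [750.7, 61.9, 425.9]
ee_rot: [0.705, 0.709, -0.001, 0.001]
contact_force: [0.3, -0.2, 1.3]
width: 0.996
finger_force: 0.0
```

```bash
python3 - <<'E'
from h import *
import json
s=arm.state(); im=vision.snapshot('wrist'); cv2.imwrite('pics/w2.png',im[:,:,::-1])
json.dump({k:np.array(s[k]).tolist() for k in('position','ee_rot','time','joint_positions')},open('w2.json','w')); print(open('w2.json').read())
p2=proj(cam('wrist',s),[603,142,325]); p1=proj(cam('wrist',json.load(open('w1.json'))),[603,142,325]);print(p1,p2)
o=[]
for n,p in(('w1',p1),('w2',p2)):
    i=cv2.imread(f'pics/{n}.png'); x,y=np.clip(np.int32(p),[50,50],[589,349]); print(n,x-50,y-50)
    o.append(cv2.resize(i[y-50:y+50,x-50:x+50],None,fx=4,fy=4,interpolation=cv2.INTER_CUBIC))
cv2.imwrite('pics/w12.png',np.hstack(o))
E
```

```text
{"position": [750.7174583291646, 61.87176251661922, 425.8631792028208], "ee_rot": [0.7053561476379073, 0.7088522814021538, -0.0007698949583700374, 0.000745253061409519], "time": 4.0, "joint_positions": [-0.4846922883855913, 0.5235929269718625, 0.5719435044803552, 1.0821830754105732, -0.2720791761060508, 1.6060932248044144, 0.018964241872884306]}
[505.4306 100.0774] [143.9263 102.4579]
w1 455 50
w2 93 52
```

View pics/w12.png

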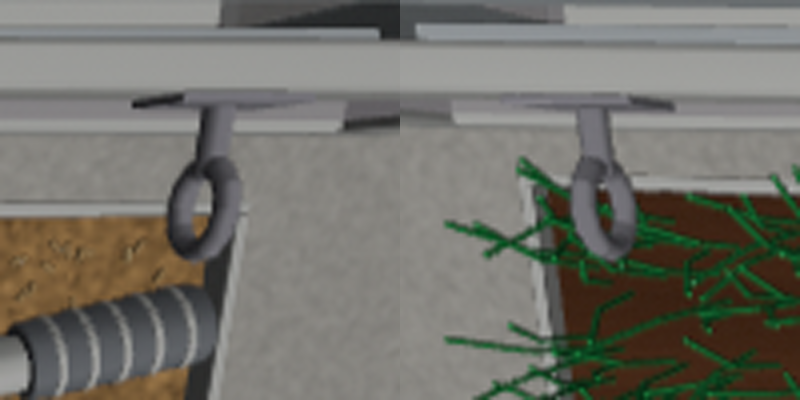

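Both crops show the eye ring clearly: its centre is at crop (203,211) in w1 and (205,210) in w2. The flap rail is parallel to the tool's y.

```bash
python3 - <<'E'
from h import *
import json
C=[cam('wrist',json.load(open(f'w{i}.json'))) for i in(1,2)]
f=lambda x,y,a,b:(a+(x+.5)/4-.5,b+(y+.5)/4-.5)
print(two(C[0],f(203,211,455,50),C[1],f(205,210,93,52)))
print('plate',two(C[0],f(217,98,455,50),C[1],f(192,98,93,52)))
T=cam('top');S=cam('scene');print(proj(T,[603,142,325]),proj(S,[603,142,325]))
E
```

```text
(array([602.9924, 140.3993, 325.4598]), np.float64(0.4662480017149446))
plate (array([602.9699, 162.7571, 324.1409]), np.float64(0.9001901301793477))
[256.1565 169.9231] [344.9631 261.2996]
```

Request:
move_arm:
  rows:
    - [[0,-0.037,-0.031,0,0,0,0],[0,-0.037,-0.031,0,0,0,0],[0,-0.037,-0.031,0,0,0,0],[0,-0.037,-0.031,0,0,0,0],[0,-0.037,-0.031,0,0,0,0],[0,-0.037,-0.031,0,0,0,0],[0,-0.037,-0.031,0,0,0,0],[0,-0.037,-0.031,0,0,0,0],[0,-0.037,-0.031,0,0,0,0]]

```text
time: 4.95
position: [467.8, -272.8, 428.0]
ee_rot: [0.706, 0.708, 0.002, 0.001]
contact_force: [0.6, 0.2, -0.3]
width: 1.003
finger_force: 0.0
```

Request:
move_arm:
  rows:
    - [[0,0,0,0.04,0,0,6],[0,0,0,0.04,0,0,6],[0,0,0,0.04,0,0,6],[0,0,0,0,0,0,0],[0,0,0,0,0,0,0]]

```text
time: 5.45
position: [470.2, -271.7, 308.0]
ee_rot: [0.808, 0.59, 0.001, 0.001]
contact_force: [0.2, 0.3, 0.6]
width: 0.999
finger_force: 0.0
```

```bash
python3 - <<'E'
from h import *
import json
s=arm.state(); im=vision.snapshot('wrist'); cv2.imwrite('pics/w3.png',im[:,:,::-1])
json.dump({k:np.array(s[k]).tolist() for k in('position','ee_rot','time','joint_positions')},open('w3.json','w')); print(open('w3.json').read())
E
```

```text
{"position": [470.20363705769023, -271.6687215012929, 307.953649357184], "ee_rot": [0.8076536465806233, 0.5896560605421094, 0.001030997046807846, 0.0005044562133683932], "time": 5.45, "joint_positions": [-0.2637211410043446, 0.142402942012979, 0.759492413918713, 1.805491969280667, -0.10528607086407249, 1.2324295587725411, 0.2160493527646408]}
```

View pics/w3.png

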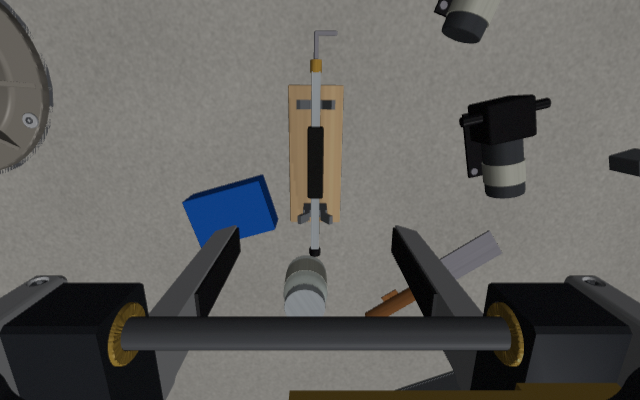

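w3 shows the pole nearly vertical in the image: grip at rows 127–198 and col 316, hook corner at (316,33), tip at (337,33). The blue case is close beside the grip, so I'll approach with the fingers half closed.

```bash
python3 - <<'E'
from h import *
import json
s=json.load(open('w3.json')); C=cam('wrist',s); T=cam('top'); S=cam('scene')
im=cv2.imread('pics/w3.png'); m=(im[115:210,300:332].max(2)<50).astype(np.uint8)
n,l,st,c=cv2.connectedComponentsWithStats(m);k=1+np.argmax(st[1:,4]);print(st[k],c[k]+[300,115]); g=c[k]+[300,115]
print('2view grip', two(C,g,T,(373.86,220.97)))
G=onz(C,g,58);print('G',G)  # centroid mostly of top face
h=onz(C,(316.5,33),51);t=onz(C,(337,33),51);tail=onz(C,(315,247),51);a=onz(C,(316,76),57);b=onz(C,(315.3,225),57)
d=(h-tail)[:2];print('hook',h,'tip',t,'tail',tail,np.linalg.norm(d),'yaw',np.degrees(np.arctan2(d[1],d[0])),np.degrees(np.arctan2(*(a-b)[1::-1])))
print('hook 2view',two(C,(316.5,33),T,(333.4,208.4)))
u=d/np.linalg.norm(d); print('origin from hook',h[:2]-165*u)
print('tool yaw',2*np.degrees(np.arctan2(s['ee_rot'][1],s['ee_rot'][0])))
for p in[(278,225),(263,177),(183,205)]:
    q=onz(C,p,45)[:2]-G[:2]; print('case',q@u,q@[u[1],-u[0]])
E
```

```text
[   8   12   15   71 1060] [314.967  161.8443]
2view grip (array([ 469.0794, -270.566 ,   46.1149]), np.float64(1.705814623313676))
G [ 470.0067 -269.3246   58.    ]
hook [ 521.6831 -115.1781   51.    ] tip [ 546.2249 -123.0665   51.    ] tail [ 429.6069 -394.9072   51.    ] 294.4935097308094 yaw 71.78042079233805 71.91135530515197
hook 2view (array([ 521.1545, -114.4038,   43.5374]), np.float64(2.2958048741251518))
origin from hook [ 470.0943 -271.9058]
tool yaw 72.26526513367628
case -98.90109392847798 -55.0315253678465
case -24.935561580447214 -74.69003694898105
case -68.11511179827671 -194.50861026724084
```

Request:
move_arm:
  rows:
    - [[0.45,0,0,0,0,0,-0.3],[0.45,0,0,0.04,0,0,0],[0.45,0,0,0.04,0,0,0],[0.45,0,0,0.04,0,0,0],[0.45,0,0,0.04,0,0,0],[0.45,0,0,0.04,0,0,0],[0.45,0,0,0.03,0,0,0],[0.45,0,0,0.02,0,0,0],[0.45,0,0,0,0,0,0]]

```text
time: 6.4
position: [469.9, -271.5, 54.5]
ee_rot: [0.807, 0.591, -0.001, -0.001]
contact_force: [-0.5, 0.2, -0.8]
width: 0.548
finger_force: 0.0
```

Request:
move_arm:
  rows:
    - [[0.45,0,0,0.012,0,0,0],[0.45,0,0,0.01,0,0,0],[0.45,0,0,0,0,0,0],[1,0,0,0,0,0,0],[1,0,0,0,0,0,0],[1,0,0,0,0,0,0],[1,0,0,0,0,0,0],[1,0,0,0,0,0,0],[1,0,0,0,0,0,0]]

```text
time: 7.3
position: [470.2, -271.8, 33.8]
ee_rot: [0.808, 0.59, 0.0, 0.0]
contact_force: [-1.1, 1.0, 5.8]
width: 0.229
finger_force: 30.0
```

Request:
move_arm:
  rows:
    - [[1,0,0,-0.01,0,0,0],[1,0,0,-0.02,0,0,0],[1,0,0,-0.03,0,0,0],[1,0,0,-0.04,0,0,0],[1,0,0,-0.045,0,0,0],[1,0,0,-0.045,0,0,0],[1,0,0,-0.04,0,0,0],[1,0,0,-0.03,0,0,0],[1,0,0,-0.015,0,0,0],[1,0,0,0,0,0,0]]

```text
time: 8.3
position: [470.4, -272.3, 310.7]
ee_rot: [0.808, 0.59, 0.001, 0.001]
contact_force: [-0.2, -0.3, -3.2]
width: 0.23
finger_force: 30.0
```

Request:
move_arm:
  rows:
    - [[1,0,0,0,0,0,-5],[1,0,0,0,0,0,-7],[1,0,0,0,0,0,-5.7],[1,0.03,0.012,0,0,0,0],[1,0.045,0.018,0,0,0,0],[1,0.045,0.018,0,0,0,0],[1,0.045,0.018,0,0,0,0],[1,0.032,0.013,0,0,0,0],[1,0.015,0.006,0,0,0,0],[1,0,0,0,0,0,0]]

```text
time: 9.3
position: [555.1, -57.6, 307.2]
ee_rot: [0.706, 0.708, -0.001, -0.001]
contact_force: [-0.2, 0.2, -1.8]
width: 0.236
finger_force: 30.0
```

```bash
python3 - <<'E'
from h import *
s=arm.state(); P=np.array(s['position']); R=Ro.from_quat(s['ee_rot']).as_matrix(); print(P,R[:,0])
H=P+R@[165,0,-19]; tip=P+R@[165,24,-19]; E=[603,140.4,325.5]
o=[]
for n in('top','scene'):
    im=vision.snapshot(n)[:,:,::-1]; cv2.imwrite(f'pics/{n}1.png',im); C=cam(n)
    print(n,'hook',proj(C,H),'tip',proj(C,tip),'eye',proj(C,E))
    x,y=np.int32(proj(C,(H+E)/2)); print(x-25,y-25); o.append(cv2.resize(im[y-25:y+25,x-25:x+25],None,fx=8,fy=8,interpolation=cv2.INTER_CUBIC))
cv2.imwrite('pics/h1.png',np.hstack(o))
E
```

```text
[555.0642 -57.6441 307.1632] [-0.003   1.     -0.0005]
top hook [266.3658 184.0088] tip [266.4551 176.8926] eye [256.6159 169.8778]
236 151
scene hook [351.3372 241.8089] tip [344.6592 246.5728] eye [344.6389 260.812 ]
323 226
```

View pics/h1.png

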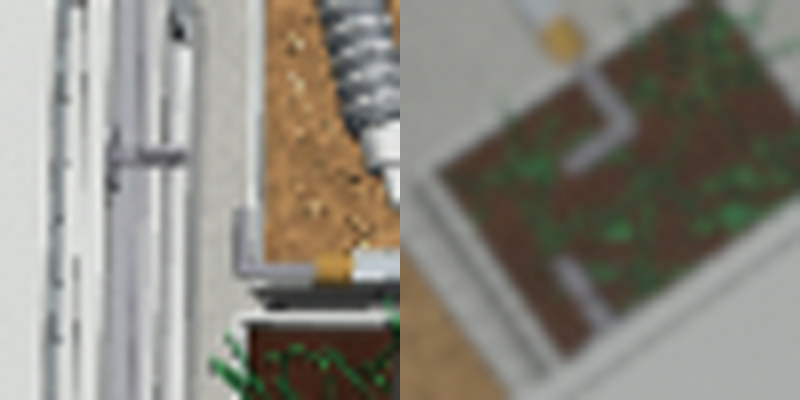

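The top crop shows the hook corner at px (265.9,184.2). The scene crop shows it at (350.9,241.2). Both are within 0.6 px of prediction.

```bash
python3 - <<'E'
from h import *
T=cam('top');S=cam('scene')
print('hook corner',two(T,(265.9,184.2),S,(350.9,241.2)),'tip end',two(T,(265.8,176.3),S,(343.6,246.3)))
print('eye base',two(T,(236+112.5/8-.5,151+157.5/8-.5),S,(323+208/8-.5,226+325/8-.5)))
print('eye end',two(T,(236+186/8-.5,151+157.5/8-.5),S,(323+155/8-.5,226+259/8-.5)))
print(arm.state()['position'])
E
```

```text
hook corner (array([554.2238, 107.0358, 329.1011]), np.float64(3.3991408952067834)) tip end (array([580.4364, 107.3204, 331.0889]), np.float64(3.810493710014941))
eye base (array([602.4239, 161.1132, 329.4508]), np.float64(4.49498865575482))
eye end (array([603.1244, 131.1984, 325.893 ]), np.float64(4.959443126134994))
[554.3633 -60.9371 307.8098]
```

Request:
move_arm:
  rows:
    - [[1,0.012,0,0,0,0,0],[1,0.014,0,0,0,0,0],[1,0.007,0,0,0,0,0],[1,0,0,0,0,0,0],[1,0,0,0,0,0,0]]

```text
time: 9.9
position: [555.0, -26.8, 308.5]
ee_rot: [0.707, 0.707, -0.0, 0.0]
contact_force: [-0.5, 0.3, -3.0]
width: 0.234
finger_force: 30.0
```

Request:
move_arm:
  rows:
    - [[1,0,0,0,0,0,0],[1,0,0,0,0,0,0]]

```text
time: 10.1
position: [555.0, -27.3, 308.5]
ee_rot: [0.707, 0.707, -0.0, 0.0]
contact_force: [0.6, -0.2, -1.6]
width: 0.232
finger_force: 30.0
```

Request:
move_arm:
  rows:
    - [[1,0.0025,0.005,0.001,0,0,0],[1,0,0.005,0,0,0,0],[1,0,0.004,0,0,0,0],[1,0,0.003,0,0,0,0],[1,0,0.002,0,0,0,0],[1,0,0.002,0,0,0,0],[1,0,0,0,0,0,0],[1,0,0,0,0,0,0]]

```text
time: 10.9
position: [576.0, -24.4, 307.5]
ee_rot: [0.707, 0.707, -0.0, -0.0]
contact_force: [0.2, 0.3, -2.7]
width: 0.232
finger_force: 30.0
```

```bash
python3 - <<'E'
from h import *
s=arm.state(); P=np.array(s['position']); print(P,s['contact_force'],s['torque']); E=np.array([603,140.4,325.5])
o=[]
for n in('top','scene'):
    im=vision.snapshot(n)[:,:,::-1]; C=cam(n)
    x,y=np.int32(proj(C,E)); print(x-20,y-20); o.append(cv2.resize(im[y-20:y+20,x-20:x+20],None,fx=10,fy=10,interpolation=cv2.INTER_CUBIC))
cv2.imwrite('pics/h2.png',np.hstack(o))
E
```

```text
[575.9957 -24.3552 307.4775] [ 0.1693  0.2914 -2.6719] [-0.0943  0.0654  0.008 ]
236 149
324 240
```

View pics/h2.png

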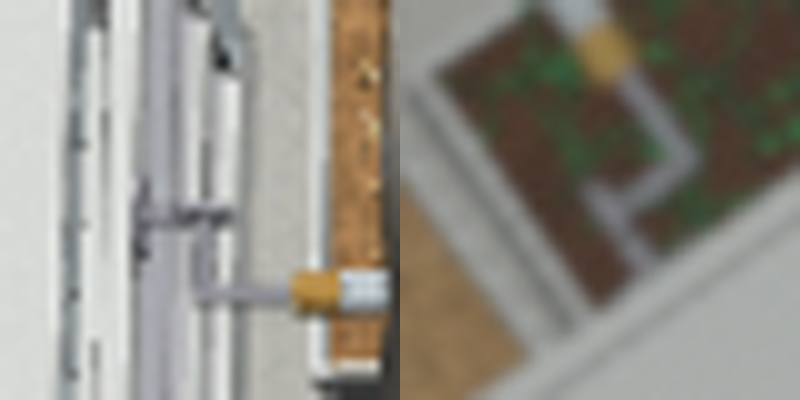

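The finger tip lies centred in the eye: top crop (205,215) with the ring spanning about 180–230. There is no contact force, so I'll continue.

Request:
move_arm:
  rows:
    - [[1,0,0.003,0,0,0,0],[1,0,0.004,0,0,0,0],[1,0,0.003,0,0,0,0],[1,0,0.003,0,0,0,0],[1,0,0.001,0,0,0,0],[1,0,0,0,0,0,0],[1,0,0,0,0,0,0]]

```text
time: 11.7
position: [590.0, -24.4, 307.4]
ee_rot: [0.707, 0.707, -0.0, -0.0]
contact_force: [0.2, -1.1, -1.5]
width: 0.231
finger_force: 30.0
```

```bash
cat > tab.py <<'E'
import numpy as np
k=1.2
def tcp(th):
    o=34*np.cos(th)+145*np.sin(th);u=145*np.cos(th)-34*np.sin(th);p=k*th
    # tool x=(in,up)=(cos,sin); tool z=(in,-)=(sin,-cos) in (out,up): x=(-c,s), z=(-s,-c)
    X=np.array([-np.cos(p),np.sin(p)]);Z=np.array([-np.sin(p),-np.cos(p)])
    return np.array([o,u])-165*X+18*Z,X,Z
def rows(a,b,n):
    t=np.linspace(a,b,n+1);out=[]
    for i in range(n):
        q,X,Z=tcp(t[i]);r=tcp(t[i+1])[0]-q;out.append((round(t[i+1],3),round(r@X,1),round(r@Z,1),round(np.degrees(k*(t[i+1]-t[i])),2)))
    return out
E
python3 -c "
from tab import *
for r in rows(0,.8,40):print(*r)
for t in(.1,.2,.3,.4,.5,.6,.7,.8):
  q=tcp(t)[0];q0=tcp(0)[0];print(t,'y',round(-24.4-(q-q0)[0],1),'z',round(307.4+(q-q0)[1],1))"
```

```text
0.02 -2.4 4.7 1.38
0.04 -2.4 4.7 1.38
0.06 -2.4 4.6 1.38
0.08 -2.4 4.6 1.38
0.1 -2.4 4.6 1.38
0.12 -2.4 4.6 1.38
0.14 -2.4 4.6 1.38
0.16 -2.4 4.6 1.38
0.18 -2.4 4.6 1.38
0.2 -2.4 4.6 1.38
0.22 -2.4 4.5 1.38
0.24 -2.4 4.5 1.38
0.26 -2.4 4.5 1.38
0.28 -2.4 4.5 1.38
0.3 -2.4 4.5 1.38
0.32 -2.5 4.5 1.38
0.34 -2.5 4.5 1.38
0.36 -2.5 4.5 1.38
0.38 -2.5 4.5 1.38
0.4 -2.5 4.4 1.38
0.42 -2.5 4.4 1.38
0.44 -2.5 4.4 1.38
0.46 -2.5 4.4 1.38
0.48 -2.5 4.4 1.38
0.5 -2.5 4.4 1.38
0.52 -2.5 4.4 1.38
0.54 -2.5 4.4 1.38
0.56 -2.5 4.3 1.38
0.58 -2.5 4.3 1.38
0.6 -2.5 4.3 1.38
0.62 -2.5 4.3 1.38
0.64 -2.5 4.3 1.38
0.66 -2.5 4.3 1.38
0.68 -2.5 4.3 1.38
0.7 -2.5 4.3 1.38
0.72 -2.5 4.3 1.38
0.74 -2.5 4.2 1.38
0.76 -2.5 4.2 1.38
0.78 -2.5 4.2 1.38
0.8 -2.5 4.2 1.38
0.1 y -35.4 z 283.7
0.2 y -43.5 z 259.0
0.3 y -48.8 z 233.9
0.4 y -51.2 z 208.6
0.5 y -50.8 z 183.3
0.6 y -47.5 z 158.5
0.7 y -41.5 z 134.5
0.8 y -33.0 z 111.5
```

Request:
move_arm:
  rows:
    - [[1,-0.0024,0,0.0047,0,1.38,0],[1,-0.0024,0,0.0047,0,1.38,0],[1,-0.0024,0,0.0046,0,1.38,0],[1,-0.0024,0,0.0046,0,1.38,0],[1,-0.0024,0,0.0046,0,1.38,0],[1,0,0,0,0,0,0]]

```text
time: 12.3
position: [589.5, -36.5, 283.0]
ee_rot: [0.707, 0.705, 0.043, -0.043]
contact_force: [0.5, -0.1, -0.9]
width: 0.23
finger_force: 30.0
```

Request:
move_arm:
  rows:
    - [[1,-0.0024,0,0.0046,0,1.38,0],[1,-0.0024,0,0.0046,0,1.38,0],[1,-0.0024,0,0.0046,0,1.38,0],[1,-0.0024,0,0.0046,0,1.38,0],[1,-0.0024,0,0.0046,0,1.38,0]]

```text
time: 12.8
position: [590.1, -42.9, 259.1]
ee_rot: [0.702, 0.702, 0.085, -0.085]
contact_force: [0.2, 1.3, -2.1]
width: 0.232
finger_force: 30.0
```

```bash
cat > look.py <<'E'
from h import *
import sys
s=arm.state(); P=np.array(s['position']); R=Ro.from_quat(s['ee_rot']).as_matrix(); H=P+R@[165,13,-18]
o=176-1.6-H[1]; u=H[2]-180.5
print('F',s['contact_force'],'hook',H,'theta',np.arctan2(145,34)-np.arctan2(u,o),'r',np.hypot(o,u),'pitch',np.degrees(np.arcsin(R[2,0])), 'yaw',np.degrees(np.arctan2(R[1,0],R[0,0])))
E
python3 look.py
```

```text
F [ 0.2404  1.3218 -2.0923] hook [603.063  112.9706 316.0852] theta 0.1950813739586219 r 148.85199400347284 pitch 13.86191440788579 yaw 90.0123727396629
```

Request:
move_arm:
  rows:
    - [[1,-0.0024,0,0.0045,0,1.38,0],[1,-0.0024,0,0.0045,0,1.38,0],[1,-0.0024,0,0.0045,0,1.38,0],[1,-0.0024,0,0.0045,0,1.38,0]]

```text
time: 13.2
position: [590.1, -47.3, 239.0]
ee_rot: [0.697, 0.697, 0.119, -0.119]
contact_force: [0.0, 0.7, -2.0]
width: 0.232
finger_force: 30.0
```

```bash
python3 look.py; python3 - <<'E'
from h import *
o=[]
for n in('top','scene'):
    im=vision.snapshot(n)[:,:,::-1]; C=cam(n); x,y=np.int32(proj(C,[603,100,315])); print(x-40,y-40)
    o.append(cv2.resize(im[y-40:y+40,x-40:x+40],None,fx=5,fy=5,interpolation=cv2.INTER_CUBIC))
cv2.imwrite('pics/h3.png',np.hstack(o))
E
```

```text
F [ 0.0234  0.6922 -1.9691] hook [603.0508 102.3307 310.801 ] theta 0.27489762472901935 r 148.90378662376398 pitch 19.40613686126836 yaw 90.01303100689242
229 130
296 210
```

View pics/h3.png

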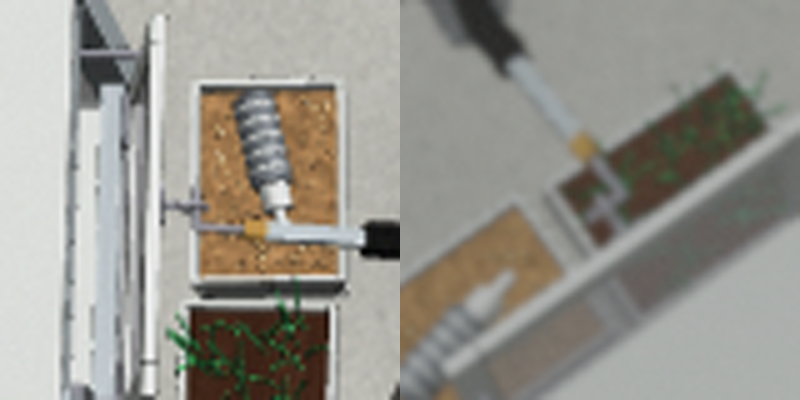

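The flap is opening with the hook in the eye, and the stay link is visible at the top left of the crop. I'll continue.

Request:
move_arm:
  rows:
    - [[1,-0.0024,0,0.0045,0,1.38,0],[1,-0.0025,0,0.0045,0,1.38,0],[1,-0.0025,0,0.0045,0,1.38,0]]

```text
time: 13.6
position: [590.1, -49.6, 223.6]
ee_rot: [0.692, 0.692, 0.145, -0.144]
contact_force: [-0.5, 0.8, -0.8]
width: 0.23
finger_force: 30.0
```

Request:
move_arm:
  rows:
    - [[1,-0.0025,0,0.0045,0,1.38,0],[1,-0.0025,0,0.0045,0,1.38,0],[1,-0.0025,0,0.0044,0,1.38,0]]

```text
time: 13.9
position: [590.0, -50.9, 208.1]
ee_rot: [0.687, 0.686, 0.169, -0.169]
contact_force: [-0.9, 0.8, -2.1]
width: 0.231
finger_force: 30.0
```

```bash
python3 look.py
```

```text
F [-0.8679  0.8211 -2.0797] hook [603.0794  86.7546 300.7465] theta 0.39952562613291087 r 148.7982582154218 pitch 27.71305267594499 yaw 89.96871909456772
```

Request:
move_arm:
  rows:
    - [[1,-0.0025,0,0.0044,0,1.38,0],[1,-0.0025,0,0.0044,0,1.38,0],[1,-0.0025,0,0.0044,0,1.38,0]]

```text
time: 14.2
position: [590.1, -50.3, 193.2]
ee_rot: [0.68, 0.68, 0.194, -0.194]
contact_force: [-0.4, 5.7, 2.0]
width: 0.23
finger_force: 30.0
```

Request:
move_arm:
  rows:
    - [[1,-0.0025,0,0.0044,0,1.38,0],[1,-0.0025,0,0.0044,0,1.38,0]]

```text
time: 14.4
position: [590.1, -49.6, 183.2]
ee_rot: [0.675, 0.675, 0.211, -0.211]
contact_force: [-0.7, 4.8, 2.6]
width: 0.23
finger_force: 30.0
```

Request:
move_arm:
  rows:
    - [[1,-0.0025,0,0.0044,0,1.38,0],[1,-0.0025,0,0.0044,0,1.38,0]]

```text
time: 14.6
position: [590.2, -48.7, 173.2]
ee_rot: [0.669, 0.67, 0.227, -0.227]
contact_force: [-0.2, 5.0, 1.5]
width: 0.23
finger_force: 30.0
```

Request:
move_arm:
  rows:
    - [[1,-0.0025,0,0.0043,0,1.38,0],[1,-0.0025,0,0.0043,0,1.38,0]]

```text
time: 14.8
position: [590.1, -47.9, 163.1]
ee_rot: [0.664, 0.664, 0.243, -0.243]
contact_force: [-0.3, 5.3, 1.3]
width: 0.23
finger_force: 30.0
```

Request:
move_arm:
  rows:
    - [[1,-0.00125,0,0.00215,0,0.69,0],[1,-0.00125,0,0.00215,0,0.69,0],[1,-0.00125,0,0.00215,0,0.69,0]]

```text
time: 15.1
position: [590.1, -46.8, 155.9]
ee_rot: [0.66, 0.66, 0.254, -0.254]
contact_force: [-0.4, 4.2, -0.1]
width: 0.229
finger_force: 30.0
```

Request:
move_arm:
  rows:
    - [[1,-0.00125,0,0.00215,0,0.69,0],[1,-0.00125,0,0.00215,0,0.69,0]]

```text
time: 15.3
position: [590.1, -45.7, 151.1]
ee_rot: [0.657, 0.657, 0.262, -0.262]
contact_force: [-0.2, 3.2, 2.0]
width: 0.235
finger_force: 30.0
```

```bash
python3 look.py
```

```text
F [-0.2466  3.2489  1.9815] hook [603.0388  61.6135 277.7238] theta 0.6290454264783716 r 148.90688291879195 pitch 43.50651291477591 yaw 90.00632691785471
```

Still on the hump and nearing the drop, so I'll take small steps.

Request:
move_arm:
  rows:
    - [[1,-0.00125,0,0.00215,0,0.69,0],[1,-0.00125,0,0.00215,0,0.69,0]]

```text
time: 15.5
position: [590.0, -44.5, 146.1]
ee_rot: [0.654, 0.653, 0.27, -0.27]
contact_force: [0.7, 2.6, 2.2]
width: 0.231
finger_force: 30.0
```

Request:
move_arm:
  rows:
    - [[1,-0.00125,0,0.00215,0,0.69,0],[1,-0.00125,0,0.00215,0,0.69,0]]

```text
time: 15.7
position: [590.0, -43.3, 141.3]
ee_rot: [0.65, 0.65, 0.278, -0.278]
contact_force: [0.2, 1.5, 0.1]
width: 0.228
finger_force: 30.0
```

Request:
move_arm:
  rows:
    - [[1,-0.00125,0,0.00215,0,0.69,0],[1,-0.00125,0,0.00215,0,0.69,0]]

```text
time: 15.9
position: [590.0, -41.9, 136.5]
ee_rot: [0.647, 0.647, 0.286, -0.286]
contact_force: [0.3, 1.5, 0.9]
width: 0.234
finger_force: 30.0
```

Request:
move_arm:
  rows:
    - [[1,-0.00125,0,0.00215,0,0.69,0],[1,0,0,0,0,0,0]]

```text
time: 16.1
position: [589.7, -41.4, 133.7]
ee_rot: [0.646, 0.645, 0.289, -0.29]
contact_force: [-0.1, -0.6, -2.0]
width: 0.232
finger_force: 30.0
```

Request:
move_arm:
  rows:
    - [[1,-0.00125,0,0.00215,0,0.69,0],[1,0,0,0,0,0,0]]

```text
time: 16.3
position: [589.9, -40.4, 131.6]
ee_rot: [0.644, 0.643, 0.293, -0.293]
contact_force: [0.6, 0.4, -1.4]
width: 0.23
finger_force: 30.0
```

Request:
move_arm:
  rows:
    - [[1,-0.00125,0,0.00215,0,0.69,0],[1,0,0,0,0,0,0]]

```text
time: 16.5
position: [589.9, -39.2, 129.5]
ee_rot: [0.642, 0.641, 0.297, -0.298]
contact_force: [0.9, 2.3, 1.3]
width: 0.229
finger_force: 30.0
```

Request:
move_arm:
  rows:
    - [[1,-0.00125,0,0.00215,0,0.69,0],[1,0,0,0,0,0,0]]

```text
time: 16.7
position: [590.1, -37.7, 127.6]
ee_rot: [0.639, 0.64, 0.302, -0.302]
contact_force: [1.8, 5.0, 4.5]
width: 0.23
finger_force: 30.0
```

Request:
move_arm:
  rows:
    - [[1,-0.0006,0,0.001,0,0.34,0],[1,0,0,0,0,0,0]]

```text
time: 16.9
position: [590.2, -37.1, 126.9]
ee_rot: [0.638, 0.639, 0.304, -0.304]
contact_force: [1.2, 7.3, 6.1]
width: 0.228
finger_force: 30.0
```

```bash
python3 look.py
```

```text
F [1.2236 7.3415 6.1208] hook [603.073   53.0834 266.2353] theta 0.7252612336595363 r 148.55389208385628 pitch 50.877085524644 yaw 90.07332860266747
```

Request:
move_arm:
  rows:
    - [[1,0.00125,0,-0.00215,0,-0.69,0],[1,0.00125,0,-0.00215,0,-0.69,0],[1,0.00125,0,-0.00215,0,-0.69,0],[1,0,0,0,0,0,0],[1,0,0,0,0,0,0]]

```text
time: 17.4
position: [590.0, -41.0, 133.3]
ee_rot: [0.645, 0.644, 0.291, -0.291]
contact_force: [-0.4, 0.0, -2.0]
width: 0.234
finger_force: 30.0
```

```bash
python3 look.py; python3 - <<'E'
from h import *
o=[]
for n in('top','scene'):
    im=vision.snapshot(n)[:,:,::-1]; C=cam(n); x,y=np.int32(proj(C,[603,55,266])); print(x-25,y-25)
    o.append(cv2.resize(im[y-25:y+25,x-25:x+25],None,fx=8,fy=8,interpolation=cv2.INTER_CUBIC))
cv2.imwrite('pics/h4.png',np.hstack(o))
E
```

```text
F [-0.3554  0.0019 -2.0498] hook [603.0135  54.6055 268.9557] theta 0.7044419016218895 r 148.91314823993014 pitch 48.61664741834428 yaw 89.99006842709164
259 149
301 216
```

Request:
move_arm:
  rows:
    - [[1,0,-0.003,0,0,0,0],[1,0,-0.004,0,0,0,0],[1,0,-0.005,0,0,0,0],[1,0,-0.006,0,0,0,0],[1,0,-0.006,0,0,0,0],[1,0,-0.006,0,0,0,0],[1,0,-0.006,0,0,0,0],[1,0,-0.004,0,0,0,0],[1,0,0,0,0,0,0]]

```text
time: 18.4
position: [549.6, -40.9, 133.4]
ee_rot: [0.645, 0.644, 0.291, -0.291]
contact_force: [0.4, -0.5, -1.8]
width: 0.23
finger_force: 30.0
```

```bash
python3 look.py
```

```text
F [ 0.4012 -0.5018 -1.7956] hook [562.6441  54.5929 269.0881] theta 0.7037776149835427 r 149.0019957906139 pitch 48.63989293287174 yaw 89.95632152297146
```

Request:
move_arm:
  rows:
    - [[1,0,0,-0.02,0,0,0],[1,0,0,-0.04,0,0,0],[1,0,0,-0.05,0,0,0],[1,0,0,-0.05,0,-4,0],[1,0,0,0,0,-8,0],[1,0,0,0,0,-8,0],[1,0,0,0,0,-8,0],[1,0,0,0,0,-8,0],[1,0,0,0,0,-8,0],[1,0,0,0,0,-4.6,0]]

```text
time: 19.4
position: [551.0, -159.0, 240.0]
ee_rot: [0.706, 0.708, -0.0, 0.002]
contact_force: [-0.6, 0.4, -2.6]
width: 0.232
finger_force: 30.0
```

```bash
python3 look.py
```

```text
F [-0.6274  0.3909 -2.5768] hook [563.4566   6.1182 257.4854] theta 0.9114183001682197 r 185.0554088272209 pitch -0.18839517065610453 yaw 90.16583802048373
```

Request:
move_arm:
  rows:
    - [[1,-0.028,-0.02,0,0,0,0],[1,-0.028,-0.02,0,0,0,0],[1,-0.028,-0.02,0,0,0,0],[1,-0.028,-0.02,0,0,0,0],[1,0,0,0.03,0,0.2,6],[1,0,0,0.03,0,0,6],[1,0,0,0.03,0,0,5.9],[1,0,0,0,0,0,0],[1,0,0,0,0,0,0]]

```text
time: 20.3
position: [470.0, -272.6, 149.5]
ee_rot: [0.808, 0.59, 0.001, -0.002]
contact_force: [0.5, 0.1, -2.4]
width: 0.233
finger_force: 30.0
```

```bash
python3 look.py; python3 - <<'E'
from h import *
s=arm.state();P=np.array(s['position']);R=Ro.from_quat(s['ee_rot']).as_matrix();print(P)
o=[]
for n in('wrist','top','scene'):
    im=vision.snapshot(n)[:,:,::-1]; cv2.imwrite(f'pics/r_{n}.png',im); C=cam(n,s)
    H=P+R@[165,0,-18]; A=P+R@[-130,0,-18]; print(n,proj(C,H),proj(C,A),proj(C,P+R@[127,0,-18]))
    if n!='wrist':
        x,y=np.int32(proj(C,P+R@[40,0,-18])); w=35;print(x-w,y-w);o.append(cv2.resize(im[y-w:y+w,x-w:x+w],(390,390),interpolation=cv2.INTER_CUBIC))
    # brass ferrule centroid
    hsv=cv2.cvtColor(im,cv2.COLOR_BGR2HSV); q=np.int32(proj(C,P+R@[127,0,-18])); r=10 if n!='wrist' else 40
    y0,y1,x0,x1=max(q[1]-r,0),q[1]+r,q[0]-r,q[0]+r
    m=cv2.inRange(hsv[y0:y1,x0:x1],(12,150,90),(28,255,255)); ys,xs=np.where(m>0); print('ferrule',len(xs),xs.mean()+x0 if len(xs) else None,ys.mean()+y0 if len(xs) else None)
cv2.imwrite('pics/r1.png',np.hstack(o))
E
```

```text
F [ 0.5057  0.0988 -2.4068] hook [ 532.709  -119.5289  168.0549] theta 1.3827896916960791 r 294.1922176110259 pitch 0.21292857902057627 yaw 72.26041952181646
[ 470.0418 -272.6474  149.4662]
wrist [ 316.1449 -107.7415] [316.6013 425.5666] [316.2333  -4.4366]
ferrule 331 317.9848942598187 5.79154078549849
top [333.9828 202.4147] [413.4132 226.3805] [344.0957 205.466 ]
332 177
ferrule 7 343.57142857142856 205.85714285714286
scene [316.9576 194.027 ] [292.6701 121.3413] [313.6517 184.1334]
271 127
ferrule 0 None None
```

Request:
move_arm:
  rows:
    - [[1,0.0005,0,0.02,0,0,0],[1,0,0,0.03,0,0,0],[1,0,0,0.025,0,0,0],[1,0,0,0.015,0,0,0],[1,0,0,0.01,0,0,0],[1,0,0,0.006,0,0,0],[1,0,0,0,0,0,0]]

```text
time: 21.15
position: [470.3, -271.8, 43.0]
ee_rot: [0.809, 0.588, 0.001, -0.002]
contact_force: [0.1, 0.5, -2.2]
width: 0.232
finger_force: 30.0
```

Request:
move_arm:
  rows:
    - [[1,0,0,0.003,0,0,0],[1,0,0,0.002,0,0,0],[1,0,0,0.001,0,0,0],[1,0,0,0,0,0,0],[1,0,0,0,0,0,0]]

```text
time: 21.65
position: [470.2, -271.7, 37.1]
ee_rot: [0.809, 0.588, 0.001, -0.002]
contact_force: [0.1, 0.5, -1.9]
width: 0.234
finger_force: 30.0
```

Request:
move_arm:
  rows:
    - [[1,0,0,0.001,0,0,0],[1,0,0,0.001,0,0,0],[1,0,0,0.001,0,0,0],[1,0,0,0,0,0,0],[1,0,0,0,0,0,0]]

```text
time: 22.15
position: [470.2, -271.7, 33.9]
ee_rot: [0.809, 0.588, 0.001, -0.002]
contact_force: [0.7, 0.9, -0.7]
width: 0.233
finger_force: 30.0
```

Request:
move_arm:
  rows:
    - [[1,0,0,0.0005,0,0,0],[1,0,0,0,0,0,0],[0.45,0,0,0,0,0,0],[0.45,0,0,0,0,0,0],[0.45,0,0,0,0,0,0],[0.45,0,0,0,0,0,0],[0.45,0,0,0,0,0,0]]

```text
time: 22.85
position: [470.2, -271.7, 33.4]
ee_rot: [0.809, 0.588, 0.001, -0.002]
contact_force: [0.1, -0.3, 0.4]
width: 0.545
finger_force: 0.0
```

Request:
move_arm:
  rows:
    - [[0.45,0,0,-0.01,0,0,0],[0.45,0,0,-0.03,0,0,0],[0.45,0,0,-0.04,0,0,0],[0.45,0,0,-0.05,0,0,0],[0.45,0,0,-0.05,0,0,0],[0.45,0,0,-0.05,0,0,0],[0.45,0,0,-0.04,0,0,0],[0.45,0,0,0,0,0,0],[0.45,0,0,0,0,0,0]]

```text
time: 23.75
position: [470.1, -272.9, 304.5]
ee_rot: [0.809, 0.588, 0.002, -0.001]
contact_force: [0.1, 0.5, -0.8]
width: 0.552
finger_force: 0.0
```

```bash
python3 - <<'E'
from h import *
s=arm.state(); w=vision.snapshot('wrist')[:,:,::-1]; t=vision.snapshot('top')[:,:,::-1]
C=cam('wrist',s); print(proj(C,[470,-271,51]),proj(C,[521.3,-114.5,51]))
a=w[0:260,200:440]; b=cv2.resize(t[120:250,220:420],None,fx=2.7,fy=2.7,interpolation=cv2.INTER_CUBIC)
o=np.zeros((360,240+b.shape[1],3),np.uint8); o[:260,:240]=a; o[:b.shape[0],240:]=b[:360]; cv2.imwrite('pics/f.png',o)
E
```

```text
[315.3256 162.3445] [315.6331  31.826 ]
```

View pics/f.png

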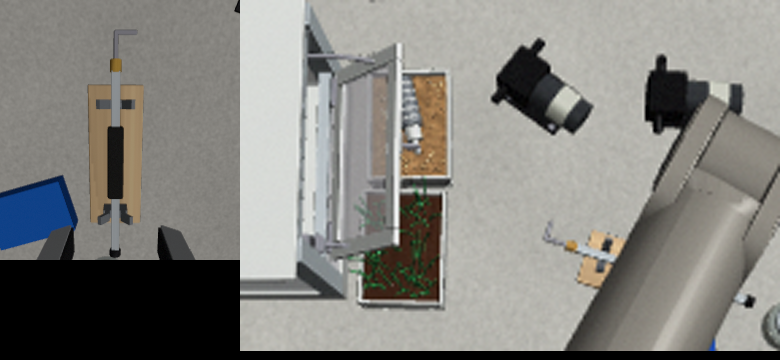

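The pole is back in its rest with the hook corner at (316,32), as before. The flap stands open on its stay, and nothing else has moved.

```bash
python3 -c "
from cell import arm
print(arm.sign_off())"
```

```text
the job is handed in; nothing more can be done
None
```

The vent flap is open against its stop and held by its stay, the pole is back in its rest with the hook end towards the propagator, nothing else looked disturbed, and I handed the job in at about 24 s.

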